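# Release and draw the index pin of a woodworking indexing jig, and hold it

## Robot

A 6-joint arm with a two-finger parallel gripper is mounted at the origin on the work surface. World frame = base frame: x ahead of the robot, y to its left, z up, the work surface at z = 0. Lengths are in mm, angles in degrees, forces in N, time in s.
With the tool pointing down it reaches from about 300 to 850 mm from the base axis. Payload 4.2 kg.
Tool frame: the origin (TCP) lies at the very end of the fingers, on their centre line; the grasp point (between the pads) lies 19 mm behind it; z points along the fingers, y is the direction in which the jaws open and shut (so a half turn about z gives the same grasp; the last joint's range is limited). The gripper opens to 91 mm and grips with 3 to 60 N. Pads are 32 mm wide; open, the fingers measure 118 mm over their backs; the gripper's body (76 mm by 178 mm) begins 60 mm behind the grasp point.
Start: joints at [69.385, 18.312, 89.639, -0, 72.044, -1.146], TCP at [191.65, 542.138, 213.976] pointing down, gripper open.
Joint ranges: [-177.97, 177.97], [-48.28, 115.42], [12.27, 149.76], [-77.06, 257.06], [2.81, 150.46], [-146.56, 146.56]. Speed limits (degrees/s): [147.25, 147.25, 180, 180, 180, 180].

## Interface

Orientations are given as [roll, pitch, yaw] about the fixed x, y, z axes, in that order (R = Rz(yaw) Ry(pitch) Rx(roll)).
In Python, from workcell import telemetry, grab_frame, job gives the robot as it stands.
- The arm moves only by the tool drive_tool, never from a script. Its argument "moves" is a list of rows, each an object of numbers: "claw": the closure, from -1 (fully open) to 1 (shut); "dx", "dy", "dz": the shift along the tool's x, y, z in units of 20 mm (1.0 is 20 mm); "yaw": the turn about the tool's z in units of 0.15 rad (1.0 is 0.15 rad). In form: [{"claw": .., "dx": .., "dy": .., "dz": .., "yaw": ..}, ...]. A call has 1 to 5 rows; each row shifts and turns the pose as measured when the row begins, along the tool's axes as they then stand; what a row does not reach is not made up. A row lasts 1/8 s, in which the tool goes at most 62.5 mm and 10.7 degrees, less where a joint would pass 70% of its speed; a pose out of reach is approached as far as the arm can. A call with a number of a shift or a turn outside -1 to 1 is refused whole. A call with a gripper value outside its range is refused whole. The fingers move at their own pace and stop on an object; "grip_force" is the grip in N (left out, the last holds). Time passes only in rows, so rows that do not move let the fingers close. It gives the time, the measured TCP pose, the force and the opening at its end, in the units of the state.
- telemetry.state(): the state, without advancing time (a new reading comes with each control period).
- grab_frame(name): name is "scene" or "top" or "wrist"; returns a dict with "color" (420x560x3 uint8, blue, green, red), "vertical_fov" (degrees; the focal length in pixels is half the picture's height over the tangent of half this angle, whatever the lens; pixels are square), "cx", "cy" (the principal point, pixels), "pose" (4x4, takes a point from camera to world coordinates). Camera axes: x right, y down, z forward; pixel columns grow to the right and rows downward; lengths in mm; the calibration is good to about 2 mm. A picture is of the moment at which its call begins. There is no depth.
- job.job_done(): hands the job in, once; it reports no verdict.
The state is a dict: "time_s": time; "qpos": joint angles; "qvel": joint speeds; "effort": joint torques, N m; "ee_pos": TCP position; "ee_rot": TCP orientation; "force": force on the tool from outside, world axes, zero at the start; "torque": the same for the moment, N m; "gripper_width": finger opening in mm.
Only numpy, scipy, OpenCV 4.12 (cv2) and the standard library are available. Lean on these libraries where they do the work, as an engineer would, in place of code of your own. Each camera call takes 0.05 s, during which the arm holds its last target.

## Task

I want to turn the index disc of the wooden jig on the bench: slide the forked steel catch on top of its bridge all the way to the open end of its track, away from the index pin, then grip the pin by its head and draw it straight up, without binding or wrenching it in its snug bore, by about 35 mm, so that the dark groove round its shaft has just come out of the bridge. Do not pull the pin right out of the bridge: finish while holding it still and upright at that height, so that I can turn the disc, and leave everything else on the bench where it is.

Things in the scene. Friction and masses are not known exactly. Their poses are not given: they have to be found in the camera images.
- jig: Fixed jig: plywood base 285 x 300 x 18 mm, a 180 mm index disc (top 33 mm up, with a clamped blank and round clamp knob), and over the rim on the robot's side a hardwood bridge 60 mm wide (jig x), along jig y from -103 to +157 mm, top 85 mm up. Origin: on the bench straight under the bore's axis. z up, x towards the disc's centre, y towards the open end of the catch's track. Yaw up to 0.5 rad.
- bore_top (a point): Centre of the mouth of the vertical through bore (17 mm across, 50 mm deep) in the bridge's top face, 85 mm above the bench; axes as the jig's.
- pin: Loose steel pin upright in the bore, about 0.3 kg. Origin: centre of its head, a cylinder 28 mm wide, 30 tall, axis z. Below it: neck 16 wide, 14 long; collar 30 wide, 6 thick; shaft 16 wide, 65 long, with a dark groove 27 to 31 mm below the collar. Seated, the collar rests on the bridge, head centre 35 mm above the bridge's top. No spring: sinks if let go. Leaves the bore at 65 mm lift.
- catch (a joint): Position of the sliding catch along jig +y, in m: 0 is shut, 0.050 the open end stop. Dry friction of about 1.5 N; it stays where it is left. Its fork straddles the pin's neck just above the collar and stops the pin from rising until the catch is beyond about 0.034.
- catch_tab (a point): Centre of the catch's upright grip tab, a dark steel block 16 mm (jig x) x 22 mm (jig y) x 30 mm tall, 98 to 128 mm above the bench, on the 44 mm wide catch plate. It lies 70 mm along jig +y from the bore's axis when the catch is at 0, 120 mm when fully open; the point moves with the catch.
- pencil_mid (a point): Bystander: centre of a pencil (150 x 8 x 8 mm) lying on the jig's board beyond the disc.
- blank_mid (a point): Bystander: middle of a sawn plywood blank (about 160 x 90 mm, 12 mm thick) on the bench beside the jig.
- glue_mid (a point): Bystander: centre of a white glue bottle, 52 mm across, 130 mm tall.
- tape_mid (a point): Bystander: centre of a tape measure in a grey case, 70 x 36 x 62 mm.
- offcut_mid (a point): Bystander: centre of a wood offcut, 140 x 45 x 19 mm.
- driver_mid (a point): Bystander: a screwdriver lying on the bench along the robot's side of the jig.
- sander_mid (a point): Bystander: centre of a cork sanding block, 55 x 100 x 26 mm, on the robot's side of the jig.

How it is judged (in metres and radians):
On the way, in this order (a step that is already met when the one before it is completed fails the run):
1. the catch is slid to the open end of its track (value of joint catch above 0.044 m), for 0.2 s.
2. the pin, held in the fingers, is drawn partway up (z of pin in the frame of bore_top between 0.063 and 0.079 m and contact force between the fingers and pin above 1.5 N), for 0.3 s.
At the end, for the whole second after the job is handed in: The catch is open beyond 44 of its 50 mm; the pin is in the fingers (over 1.5 N), 28 to 44 mm above its seat, within 5 mm of the bore's axis and 0.06 rad of upright, still (under 10 mm/s), and bears on the bridge with less than 12 N (all of step 2 and value of joint catch above 0.044 m and horizontal distance between pin and bore_top below 0.005 m and angle between the z axis of pin and the z axis of jig, either way round below 0.06 rad and linear speed of pin below 0.01 m/s and contact force between pin and jig below 12 N); the arm keeps its last pose, push and grip.
It fails at once if the pin is wrenched in its bore or crammed down (over 45 N on the jig) (contact force between pin and jig above 45 N).
It fails at once if the pin is pulled right out of the bridge (z of pin in the frame of bore_top above 0.097 m).
It fails at once if a bystander is shifted by more than 20 mm (distance of any of pencil_mid, blank_mid, glue_mid, tape_mid, offcut_mid, driver_mid, sander_mid from where it was at the start of the episode above 0.02 m).
It also fails if it takes over 45 s, if anything falls off the work surface, if the arm or the gripper's body presses on something with over 40 N, if the wrist force passes 120 N, or if a joint passes its speed limit or range.

## Working session

There is one attempt and no reset: what is moved stays moved. The work goes in short steps, Python scripts to look and compute and a tool call to move; the robot and the scene stay as the last step left them, time stands still between calls to the robot, and variables do not carry over. Pictures are saved under pics/ and viewed, and the job is handed in when it is done.

Besides the shell and the picture viewer there is one more tool, called as name([rows], argument=value, ...), one row to a line, values as JSON. drive_tool: Moves the arm, as the interface text tells. Its arguments: {"type":"object","properties":{"moves":{"type":"array"},"grip_force":{"type":"number"}},"required":["moves"]}

```bash
mkdir -p pics; python3 - <<'E'
from workcell import telemetry, grab_frame
import cv2,pickle
print(telemetry.state())
for n in ("scene","top","wrist"):
    f=grab_frame(n); cv2.imwrite(f"pics/{n}0.png",f["color"]); pickle.dump(f,open(f"{n}0.pkl","wb"))
    print(n,f["vertical_fov"],f["cx"],f["cy"],f["pose"].round(3).tolist() if hasattr(f["pose"],'round') else f["pose"])
E
```

```text
{'time_s': 0.0, 'qpos': array([ 6.93854779e+01,  1.83506755e+01,  8.97080532e+01, -9.24178544e-04,
        7.20433802e+01, -1.14564200e+00]), 'qvel': array([ 0.03868646, -0.10846795, -0.03869349, -0.00505842,  0.1137483 ,
       -0.0480892 ]), 'effort': array([-6.62474577e-04, -4.12459087e+01, -2.31974941e+01,  7.27334619e-02,
        4.55583993e-02, -1.76992999e-04]), 'ee_pos': array([191.46327084, 541.63653573, 213.11880386]), 'ee_rot': array([-1.79897894e+02, -1.16307574e-03,  1.60531405e+02]), 'force': array([-1.06729159, -1.09268001, -0.06952952]), 'torque': array([-3.01754843e-02,  9.25833023e-05,  1.39768766e-02]), 'gripper_width': 90.84073473863937}
scene 51.14413255224661 279.3539184369793 209.43512236539465 [[0.439, 0.465, -0.769, 1251.692], [0.898, -0.247, 0.363, -256.323], [-0.021, -0.85, -0.526, 578.511], [0.0, 0.0, 0.0, 1.0]]
top 50.783361132717054 279.6000197071952 219.05334712096422 [[-0.018, -0.993, 0.116, 465.334], [-1.0, 0.017, -0.007, 63.773], [0.005, -0.116, -0.993, 1019.256], [0.0, 0.0, 0.0, 1.0]]
wrist 63.4255454201391 285.0818205392905 210.97707947653848 [[0.334, 0.908, 0.255, 120.846], [0.943, -0.321, -0.091, 567.452], [-0.0, 0.27, -0.963, 382.58], [0.0, 0.0, 0.0, 1.0]]
```

View pics/scene0.png

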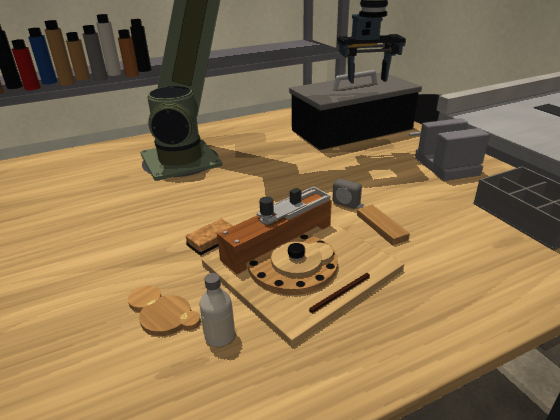

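View pics/top0.png

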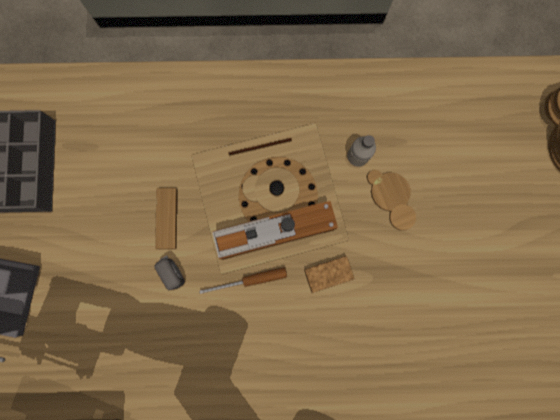

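View pics/wrist0.png

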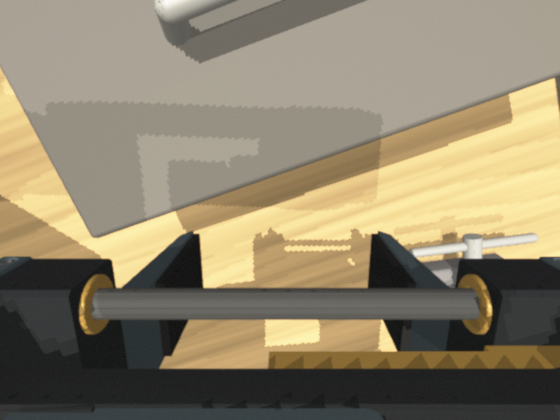

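The top view shows the jig with the bridge running from about (215,245) to (340,215), the pin head near (288,224) and the tab near (251,234). The scene view shows the pin at (266,205) and the tab at (295,196). I'll enlarge both.

```bash
python3 - <<'E'
import cv2
a=cv2.imread("pics/top0.png")[190:270,205:355]; cv2.imwrite("pics/t0c.png",cv2.resize(a,None,fx=5,fy=5,interpolation=cv2.INTER_CUBIC))
a=cv2.imread("pics/scene0.png")[170:280,210:350]; cv2.imwrite("pics/s0c.png",cv2.resize(a,None,fx=5,fy=5,interpolation=cv2.INTER_CUBIC))
E
```

```text
(no output)
```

View pics/t0c.png

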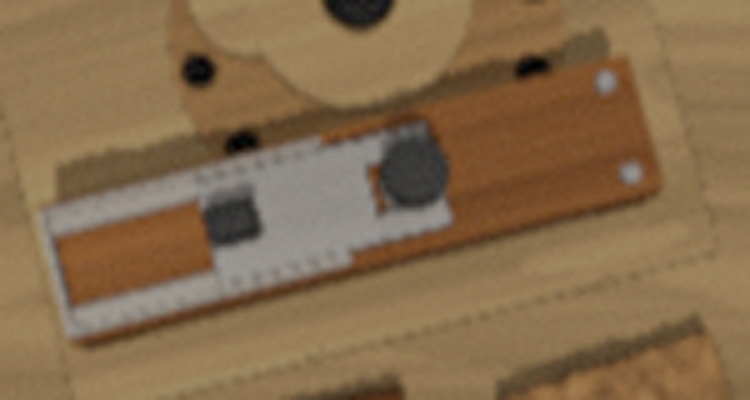

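View pics/s0c.png

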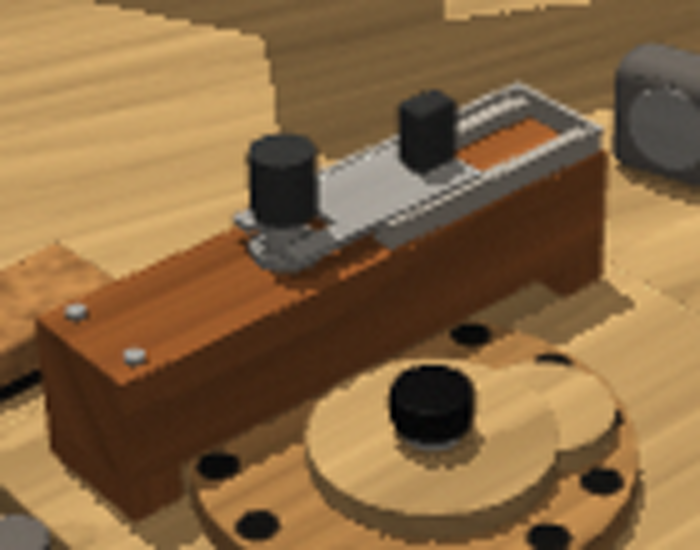

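```bash
cat > h.py <<'E'
import numpy as np,pickle
from scipy.optimize import least_squares
def proj(f,p):
    T=np.array(f["pose"]);q=(np.asarray(p,float)-T[:3,3])@T[:3,:3]
    F=210/np.tan(np.radians(f["vertical_fov"]/2))
    return np.array([f["cx"]+F*q[:,0]/q[:,2],f["cy"]+F*q[:,1]/q[:,2]]).T
def world(p,J):
    x,y,a=J[:3];c,s=np.cos(a),np.sin(a);J=np.asarray(p,float)
    return np.c_[x+c*J[:,0]-s*J[:,1],y+s*J[:,0]+c*J[:,1],J[:,2]]
E
python3 - <<'E'
from h import *
t=pickle.load(open("top0.pkl","rb"));s=pickle.load(open("scene0.pkl","rb"))
P=[([30,-103,85],(628,57)),([-30,-103,85],(660,188)),([30,157,88],(40,210)),([-30,157,85],(72,345)),([0,0,135],(416,168))]
S=[([30,-103,85],(122,385)),([-30,-103,85],(38,320)),([30,157,85],(604,150)),([0,0,135],(284,147)),([0,70,128],(428,101)),([30,-103,35-0],(140,465))][:5]
tj=[a for a,_ in P];tp=np.array([b for _,b in P])/5+[205,190]
sj=[a for a,_ in S];sp=np.array([b for _,b in S])/5+[210,170]
def r(J,w=(1,1)): return np.r_[w[0]*(proj(t,world(tj,J))-tp).ravel(),w[1]*(proj(s,world(sj,J))-sp).ravel()]
for w in((1,1),(1,0),(0,1)):
    o=least_squares(r,[500,50,.25],args=(w,)); print(o.x,np.degrees(o.x[2]));print(r(o.x).reshape(-1,2).round(1).tolist())
    print(world([[0,0,85],[0,70,113],[0,120,113]],o.x).round(1).tolist())
E
```

```text
[5.58746877e+02 4.23843906e+01 2.42860189e-01] 13.91486384800596
[[-1.0, -1.0], [0.2, -0.2], [-1.8, -0.5], [-1.1, 0.1], [-1.0, 0.2], [-0.3, 0.3], [-0.9, -0.4], [0.4, 0.3], [-0.7, 0.4], [-3.1, 1.1]]
[[558.7, 42.4, 85.0], [541.9, 110.3, 113.0], [529.9, 158.9, 113.0]]
[5.58172152e+02 4.03819397e+01 2.41176119e-01] 13.818373764148042
[[-0.0, -0.6], [1.2, 0.2], [-0.9, -0.4], [-0.2, 0.3], [0.0, 0.5], [-1.5, 0.4], [-2.0, -0.3], [-0.4, 0.4], [-1.8, 0.5], [-4.1, 1.2]]
[[558.2, 40.4, 85.0], [541.5, 108.4, 113.0], [529.5, 156.9, 113.0]]
[5.58665303e+02 4.44793168e+01 2.42749821e-01] 13.908540235887221
[[-2.0, -0.9], [-0.8, -0.1], [-2.8, -0.4], [-2.1, 0.2], [-2.0, 0.3], [0.7, -0.1], [0.0, -0.7], [1.2, 0.0], [0.2, 0.1], [-2.3, 0.8]]
[[558.7, 44.5, 85.0], [541.8, 112.4, 113.0], [529.8, 161.0, 113.0]]
```

drive_tool([
  {"yaw":1,"dx":-1,"dy":-0.6},
  {"yaw":1,"dx":-1,"dy":-0.6},
  {"yaw":1,"dx":-1,"dy":-0.5},
  {"yaw":1,"dx":-1,"dy":-0.3},
  {"yaw":1,"dx":-1,"dy":-0.1},
])

```text
validation failed for argument at $.mo...
```

```bash
cat > g.py <<'E'
import sys,numpy as np
from workcell import telemetry
from scipy.spatial.transform import Rotation as R
def go(x,y,z,yawj=13.9):
    s=telemetry.state();M=R.from_euler('xyz',s["ee_rot"],degrees=True).as_matrix()
    d=M.T@(np.array([x,y,z])-s["ee_pos"]); a=np.degrees(np.arctan2(M[1,1],M[0,1]))
    print("t",s["time_s"],"pos",s["ee_pos"].round(1),"rot",s["ee_rot"].round(2),"F",s["force"].round(1),"w",round(s["gripper_width"],1))
    print("units d",(d/20).round(2),"yaw units",round(np.radians((a-yawj+90)%180-90)/.15,2), "tilt xy",M[:2,2].round(4))
if __name__=="__main__": go(*map(float,sys.argv[1:]))
E
python3 g.py 541.5 111 214
```

```text
t 0.15 pos [191.5 541.8 213.3] rot [-179.92    0.    160.53] F [-0.   0.4 -0.6] w 91.2
units d [-2.368e+01 -1.447e+01 -1.000e-02] yaw units 6.59 tilt xy [-0.0004 -0.0013]
```

drive_tool([
  {"claw":-1,"dx":-1,"dy":-0.6,"dz":0,"yaw":1},
  {"claw":-1,"dx":-1,"dy":-0.6,"dz":0,"yaw":1},
  {"claw":-1,"dx":-1,"dy":-0.5,"dz":0,"yaw":1},
  {"claw":-1,"dx":-1,"dy":-0.3,"dz":0,"yaw":1},
  {"claw":-1,"dx":-1,"dy":-0.1,"dz":0,"yaw":1},
], grip_force=20)

```text
time_s: 0.78
ee_pos: [248.1, 445.0, 211.3]
ee_rot: [-179.8, 0.2, 116.3]
force: [0.4, -0.1, 0.8]
gripper_width: 91.4
```

```bash
python3 g.py 541.5 111 214
```

```text
t 0.775 pos [248.1 445.  211.3] rot [-179.77    0.18  116.3 ] F [ 0.4 -0.1  0.8] w 91.4
units d [-21.47   5.75  -0.09] yaw units 1.44 tilt xy [-0.0022 -0.0046]
```

drive_tool([
  {"claw":-1,"dx":-1,"dy":0.3,"dz":0,"yaw":1},
  {"claw":-1,"dx":-1,"dy":0.4,"dz":0,"yaw":0.5},
  {"claw":-1,"dx":-1,"dy":0.5,"dz":0,"yaw":0},
  {"claw":-1,"dx":-1,"dy":0.5,"dz":0,"yaw":0},
  {"claw":-1,"dx":-1,"dy":0.5,"dz":0,"yaw":0},
])

```text
time_s: 1.4
ee_pos: [319.8, 357.5, 210.4]
ee_rot: [-179.7, 0.3, 103.0]
force: [0.7, -0.6, -0.1]
gripper_width: 91.2
```

drive_tool([
  {"claw":-1,"dx":-1,"dy":0.5,"dz":0,"yaw":0},
  {"claw":-1,"dx":-1,"dy":0.5,"dz":0,"yaw":0},
  {"claw":-1,"dx":-1,"dy":0.5,"dz":0,"yaw":0},
  {"claw":-1,"dx":-1,"dy":0.5,"dz":0,"yaw":0},
  {"claw":-1,"dx":-1,"dy":0.5,"dz":0,"yaw":0},
])

```text
time_s: 2.02
ee_pos: [392.2, 267.5, 209.6]
ee_rot: [-179.6, 0.4, 103.0]
force: [0.1, -0.6, 0.8]
gripper_width: 91.3
```

```bash
python3 g.py 541.5 111 214
```

```text
t 2.025 pos [392.2 267.5 209.6] rot [-179.56    0.4   102.96] F [ 0.1 -0.6  0.8] w 91.3
units d [-9.3   5.52 -0.2 ] yaw units -0.11 tilt xy [-0.0058 -0.0085]
```

drive_tool([
  {"claw":-1,"dx":-1,"dy":0.6,"dz":0,"yaw":-0.1},
  {"claw":-1,"dx":-1,"dy":0.6,"dz":0,"yaw":0},
  {"claw":-1,"dx":-1,"dy":0.6,"dz":0,"yaw":0},
  {"claw":-1,"dx":-1,"dy":0.6,"dz":0,"yaw":0},
  {"claw":-1,"dx":-1,"dy":0.6,"dz":0,"yaw":0},
])

```text
time_s: 2.65
ee_pos: [475.6, 181.0, 208.6]
ee_rot: [-179.4, 0.4, 103.8]
force: [-0.2, 0.2, -0.0]
gripper_width: 91.3
```

drive_tool([
  {"claw":-1,"dx":-1,"dy":0.6,"dz":0,"yaw":0},
  {"claw":-1,"dx":-1,"dy":0.6,"dz":0,"yaw":0},
  {"claw":-1,"dx":-1,"dy":0.6,"dz":0,"yaw":0},
  {"claw":-1,"dx":-0.8,"dy":0.5,"dz":0,"yaw":0},
  {"claw":-1,"dx":0,"dy":0,"dz":0,"yaw":0},
])

```text
time_s: 3.28
ee_pos: [540.4, 114.8, 207.1]
ee_rot: [-179.2, 0.4, 103.7]
force: [0.1, -0.8, -1.2]
gripper_width: 91.7
```

```bash
python3 g.py 541.5 111 214; python3 - <<'E'
from workcell import grab_frame
import cv2,pickle
for n in("scene","wrist"):
  f=grab_frame(n);cv2.imwrite(f"pics/{n}1.png",f["color"]);pickle.dump(f,open(n+"1.pkl","wb"))
E
```

```text
t 3.275 pos [540.4 114.8 207.1] rot [-179.23    0.4   103.72] F [ 0.1 -0.8 -1.2] w 91.7
units d [-0.2   0.01 -0.34] yaw units -0.02 tilt xy [-0.0115 -0.0099]
```

View pics/wrist1.png

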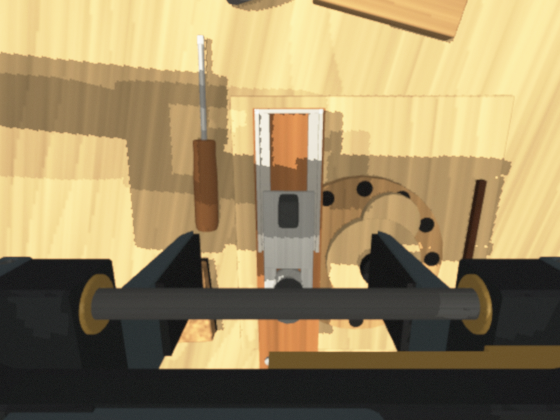

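View pics/scene1.png

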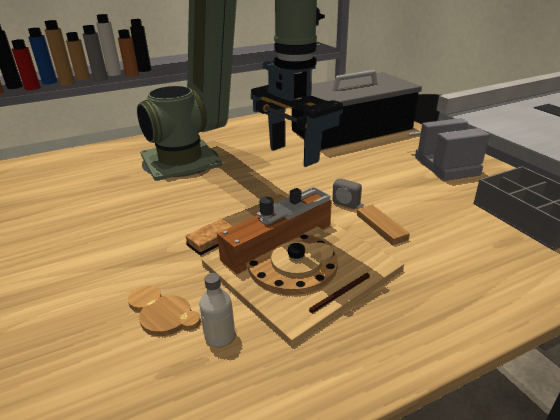

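The wrist view shows the bridge vertical in the picture, the tab at (288,211) and the pin head at (288,300), partly behind the gripper rod. I'll enlarge it to refine the pose.

```bash
python3 - <<'E'
import cv2
a=cv2.imread("pics/wrist1.png")[95:255,220:360]; cv2.imwrite("pics/w1c.png",cv2.resize(a,None,fx=3.7,fy=3.7,interpolation=cv2.INTER_CUBIC))
E
```

```text
(no output)
```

View pics/w1c.png

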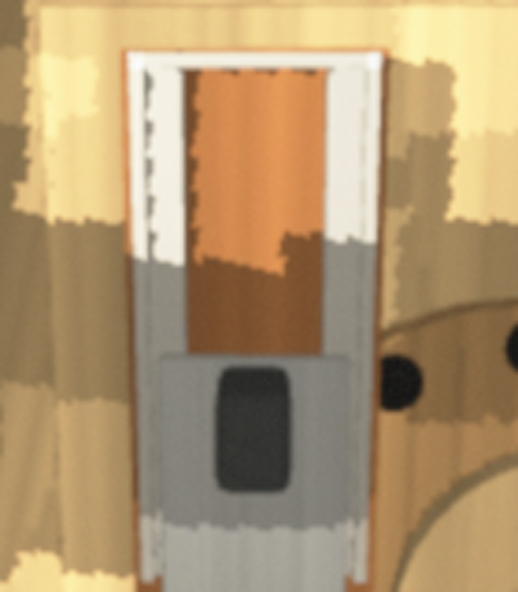

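```bash
python3 - <<'E'
from h import *
t=pickle.load(open("top0.pkl","rb"));s=pickle.load(open("scene0.pkl","rb"));w=pickle.load(open("wrist1.pkl","rb"))
print(np.array(w["pose"])[:3,3])
P=[([30,-103,85],(628,57)),([-30,-103,85],(660,188)),([30,157,88],(40,210)),([-30,157,85],(72,345)),([0,0,135],(416,168))]
S=[([30,-103,85],(122,385)),([-30,-103,85],(38,320)),([30,157,85],(604,150)),([0,0,135],(284,147))]
W=[([30,157,85],(387,50)),([-30,157,85],(124,50)),([30,30,85],(370,590)),([-30,30,85],(136,590))]
a=lambda L,k,o:([x for x,_ in L],np.array([b for _,b in L])/k+o)
A=[(t,*a(P,5,[205,190])),(s,*a(S,5,[210,170])),(w,*a(W,3.7,[220,95]))]
def r(J):
    o=[]
    for i,(f,j,p) in enumerate(A):
        e=proj(f,world(j,J))-p
        if i==2: e=e[:, :].copy(); e[2:,1]=0
        o.append(e.ravel())
    return np.concatenate(o)
o=least_squares(r,[558,42,.24]);J=o.x
print(J,np.degrees(J[2]),r(J).reshape(-1,2).round(1).tolist())
for c in (70,74): 
  for z in(98,128):
    print(c,z,((proj(w,world([[x,c+y,z] for x in(-8,8) for y in(-11,11)],J))-[220,95])*3.7).round().tolist())
print(world([[0,0,0],[0,70,0],[0,120,0]],J).round(1))
E
```

```text
[524.94035129 191.176674   375.90458413]
[5.59850913e+02 4.19579958e+01 2.37160744e-01] 13.588309723366036 [[-0.7, -1.2], [0.4, -0.4], [-1.6, -1.4], [-1.1, -0.8], [-0.8, -0.4], [-0.5, 0.6], [-1.1, -0.2], [0.8, 0.7], [-0.7, 0.7], [0.6, 0.2], [-1.5, 0.1], [0.4, 0.0], [-1.4, 0.0]]
70 98 [[217.0, 489.0], [217.0, 397.0], [285.0, 489.0], [287.0, 398.0]]
70 128 [[212.0, 534.0], [212.0, 434.0], [288.0, 535.0], [290.0, 434.0]]
74 98 [[217.0, 472.0], [217.0, 380.0], [286.0, 473.0], [287.0, 381.0]]
74 128 [[212.0, 517.0], [212.0, 415.0], [289.0, 517.0], [290.0, 416.0]]
[[559.9  42.    0. ]
 [543.4 110.    0. ]
 [531.7 158.6   0. ]]
```

```bash
python3 g.py 541.4 118.3 106 13.7
```

```text
t 3.375 pos [539.4 115.6 207.2] rot [-179.2     0.37  103.79] F [-0.2  0.8  0.6] w 91.1
units d [0.14 0.2  5.06] yaw units 0.01 tilt xy [-0.012  -0.0097]
```

drive_tool([
  {"claw":-1,"dx":0.15,"dy":0.2,"dz":0.9,"yaw":0},
  {"claw":-1,"dx":0,"dy":0.1,"dz":0.9,"yaw":0},
  {"claw":-1,"dx":0,"dy":0,"dz":0.9,"yaw":0},
  {"claw":-1,"dx":0,"dy":0,"dz":0.9,"yaw":0},
  {"claw":-1,"dx":0,"dy":0,"dz":0.7,"yaw":0},
])

```text
time_s: 4.0
ee_pos: [541.4, 123.4, 120.7]
ee_rot: [-179.4, 0.3, 104.1]
force: [-0.6, 0.1, -0.7]
gripper_width: 91.3
```

```bash
python3 g.py 541.4 118.3 106 13.7
```

```text
t 4.0 pos [541.4 123.4 120.7] rot [-179.37    0.27  104.05] F [-0.6  0.1 -0.7] w 91.3
units d [-0.24 -0.05  0.74] yaw units 0.04 tilt xy [-0.0096 -0.0073]
```

drive_tool([
  {"claw":-1,"dx":-0.3,"dy":0,"dz":0.6,"yaw":0},
  {"claw":-1,"dx":-0.05,"dy":0,"dz":0.2,"yaw":0},
  {"claw":-1,"dx":0,"dy":0,"dz":0,"yaw":0},
])

```text
time_s: 4.38
ee_pos: [542.3, 116.6, 103.6]
ee_rot: [-179.3, 0.3, 104.1]
force: [-0.1, -0.1, -0.6]
gripper_width: 91.5
```

```bash
python3 g.py 541.4 118.3 106 13.7; python3 - <<'E'
from workcell import grab_frame
import cv2,pickle
f=grab_frame("scene");cv2.imwrite("pics/scene2.png",cv2.resize(f["color"][120:270,180:380],None,fx=4,fy=4,interpolation=cv2.INTER_CUBIC))
E
```

```text
t 4.375 pos [542.3 116.6 103.6] rot [-179.31    0.26  104.11] F [-0.1 -0.1 -0.6] w 91.5
units d [ 0.09 -0.03 -0.12] yaw units 0.05 tilt xy [-0.0106 -0.0074]
```

View pics/scene2.png

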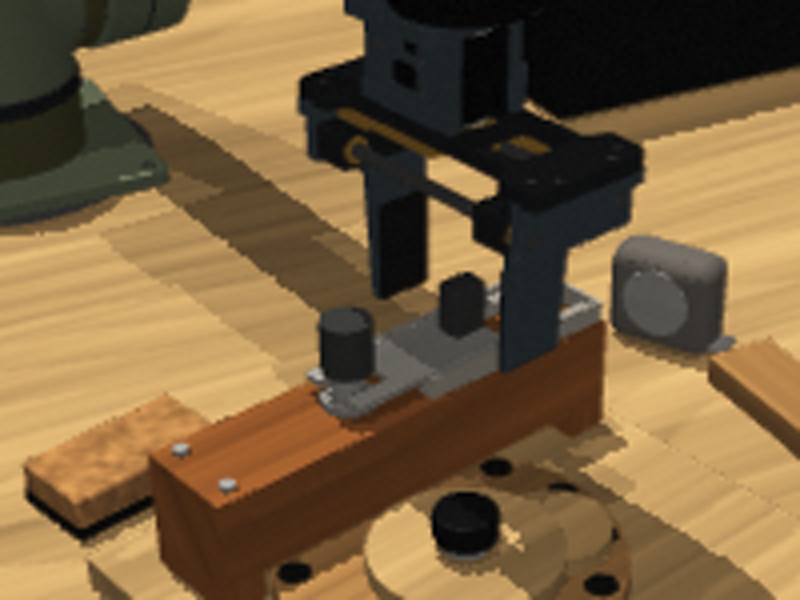

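The fingers straddle the tab (462,305). I'll close on it.

drive_tool([
  {"claw":1,"dx":0,"dy":0,"dz":0,"yaw":0},
  {"claw":1,"dx":0,"dy":0,"dz":0,"yaw":0},
  {"claw":1,"dx":0,"dy":0,"dz":0,"yaw":0},
  {"claw":1,"dx":0,"dy":0,"dz":0,"yaw":0},
  {"claw":1,"dx":0,"dy":0,"dz":0,"yaw":0},
], grip_force=15)

```text
time_s: 5.05
ee_pos: [543.4, 116.8, 105.2]
ee_rot: [-179.5, 0.3, 104.1]
force: [-0.2, 0.8, 0.6]
gripper_width: 44.5
```

```bash
python3 g.py 531.7 158.6 104 13.7
```

```text
t 5.05 pos [543.4 116.8 105.2] rot [-179.5     0.27  104.1 ] F [-0.2  0.8  0.6] w 44.5
units d [ 2.17 -0.06  0.05] yaw units 0.05 tilt xy [-0.0073 -0.0066]
```

drive_tool([
  {"claw":1,"dx":0,"dy":0,"dz":0,"yaw":0},
  {"claw":1,"dx":0,"dy":0,"dz":0,"yaw":0},
  {"claw":1,"dx":0,"dy":0,"dz":0,"yaw":0},
  {"claw":1,"dx":0,"dy":0,"dz":0,"yaw":0},
  {"claw":1,"dx":0,"dy":0,"dz":0,"yaw":0},
])

```text
time_s: 5.68
ee_pos: [540.5, 116.1, 105.0]
ee_rot: [-179.1, 0.3, 104.1]
force: [-0.6, -0.5, 0.7]
gripper_width: 15.9
```

```bash
python3 g.py 531.7 158.6 104 13.7
```

```text
t 5.675 pos [540.5 116.1 105. ] rot [-179.13    0.26  104.08] F [-0.6 -0.5  0.7] w 15.9
units d [2.17 0.09 0.04] yaw units 0.04 tilt xy [-0.0136 -0.008 ]
```

Gripped, at 15.9 mm. Now I'll slide the catch along jig +y, which is tool +x.

drive_tool([
  {"claw":1,"dx":0.4,"dy":0,"dz":0,"yaw":0},
  {"claw":1,"dx":0.4,"dy":0,"dz":0,"yaw":0},
  {"claw":1,"dx":0.4,"dy":0,"dz":0,"yaw":0},
  {"claw":1,"dx":0.4,"dy":0,"dz":0,"yaw":0},
  {"claw":1,"dx":0.3,"dy":0,"dz":0,"yaw":0},
])

```text
time_s: 6.3
ee_pos: [531.0, 154.9, 105.0]
ee_rot: [-179.2, 0.3, 104.1]
force: [-0.6, -2.3, 2.0]
gripper_width: 16.0
```

```bash
python3 g.py 531.7 158.6 104 13.7
```

```text
t 6.3 pos [531.  154.9 105. ] rot [-179.16    0.34  104.1 ] F [-0.6 -2.3  2. ] w 16.0
units d [0.17 0.08 0.05] yaw units 0.05 tilt xy [-0.0128 -0.0093]
```

drive_tool([
  {"claw":1,"dx":0.2,"dy":0,"dz":0,"yaw":0},
  {"claw":1,"dx":0.2,"dy":0,"dz":0,"yaw":0},
  {"claw":1,"dx":0.2,"dy":0,"dz":0,"yaw":0},
])

```text
time_s: 6.68
ee_pos: [530.3, 157.9, 105.0]
ee_rot: [-179.1, 1.5, 104.5]
force: [1.9, -13.9, 1.9]
gripper_width: 15.9
```

```bash
python3 g.py 531.7 158.6 104 13.7;  python3 - <<'E'
from workcell import grab_frame
import cv2,pickle
f=grab_frame("scene");cv2.imwrite("pics/scene3.png",cv2.resize(f["color"][120:270,180:380],None,fx=4,fy=4,interpolation=cv2.INTER_CUBIC))
E
```

```text
t 6.675 pos [530.3 157.9 105. ] rot [-179.14    1.52  104.55] F [  1.9 -13.9   1.9] w 15.9
units d [0.02 0.08 0.05] yaw units 0.1 tilt xy [-0.0079 -0.0295]
```

View pics/scene3.png

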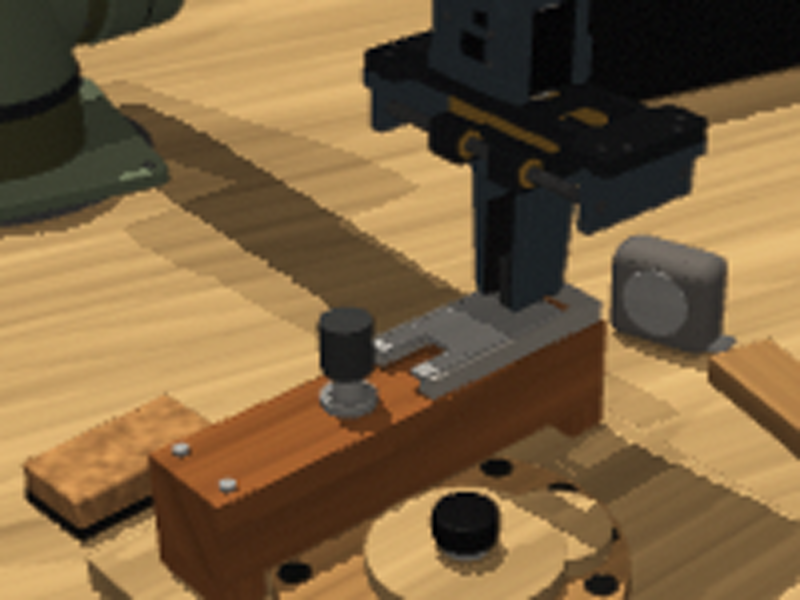

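The catch is fully open: the fork is clear of the pin's neck and the stop force is 14 N. Release and look at the tilt.

drive_tool([
  {"claw":-1,"dx":0,"dy":0,"dz":0,"yaw":0},
  {"claw":-1,"dx":0,"dy":0,"dz":0,"yaw":0},
  {"claw":-1,"dx":0,"dy":0,"dz":0,"yaw":0},
  {"claw":-1,"dx":0,"dy":0,"dz":0,"yaw":0},
])

```text
time_s: 7.22
ee_pos: [530.6, 159.4, 104.7]
ee_rot: [-179.2, 1.4, 104.5]
force: [-0.2, 0.2, -0.6]
gripper_width: 53.1
```

```bash
python3 g.py 559.9 42 172 13.7
```

```text
t 7.225 pos [530.6 159.4 104.7] rot [-179.2     1.41  104.53] F [-0.2  0.2 -0.6] w 53.1
units d [-6.13 -0.1  -3.21] yaw units 0.09 tilt xy [-0.0073 -0.0273]
```

drive_tool([
  {"claw":-1,"dx":0,"dy":0,"dz":-0.9,"yaw":0},
  {"claw":-1,"dx":0,"dy":0,"dz":-0.9,"yaw":0},
  {"claw":-1,"dx":0,"dy":0,"dz":-0.9,"yaw":0},
  {"claw":-1,"dx":-0.5,"dy":0,"dz":-0.7,"yaw":0},
  {"claw":-1,"dx":-1,"dy":0,"dz":0,"yaw":0.1},
])

```text
time_s: 7.85
ee_pos: [538.2, 132.7, 174.8]
ee_rot: [-179.1, 1.4, 103.8]
force: [0.5, 0.5, -0.5]
gripper_width: 91.4
```

drive_tool([
  {"claw":-1,"dx":-1,"dy":0,"dz":0,"yaw":0},
  {"claw":-1,"dx":-1,"dy":0,"dz":0,"yaw":0},
  {"claw":-1,"dx":-1,"dy":0,"dz":0,"yaw":0},
  {"claw":-1,"dx":-1,"dy":0,"dz":0,"yaw":0},
  {"claw":-1,"dx":0,"dy":0,"dz":0,"yaw":0},
])

```text
time_s: 8.48
ee_pos: [556.7, 44.5, 173.0]
ee_rot: [-178.7, 1.4, 103.4]
force: [0.5, 0.0, -0.2]
gripper_width: 91.1
```

```bash
python3 g.py 559.9 42 172 13.7
```

```text
t 8.475 pos [556.7  44.5 173. ] rot [-178.74    1.41  103.44] F [ 0.5  0.  -0.2] w 91.1
units d [-0.16  0.13  0.05] yaw units -0.03 tilt xy [-0.0158 -0.029 ]
```

```bash
python3 - <<'E'
from workcell import grab_frame
import cv2,pickle
for n in("scene","wrist"):
  f=grab_frame(n);pickle.dump(f,open(n+"4.pkl","wb"))
  c=f["color"] if n=="wrist" else cv2.resize(f["color"][120:270,180:380],None,fx=4,fy=4,interpolation=cv2.INTER_CUBIC)
  cv2.imwrite(f"pics/{n}4.png",c)
E
```

```text
(no output)
```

View pics/wrist4.png

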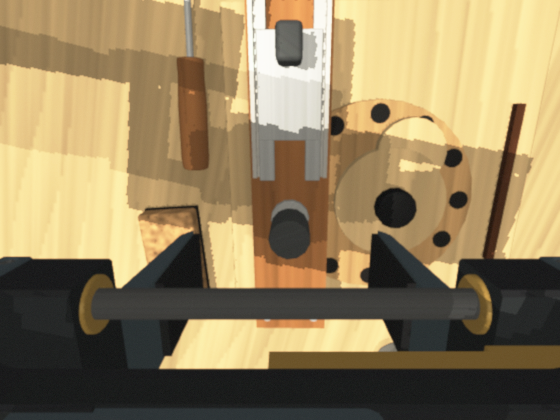

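View pics/scene4.png

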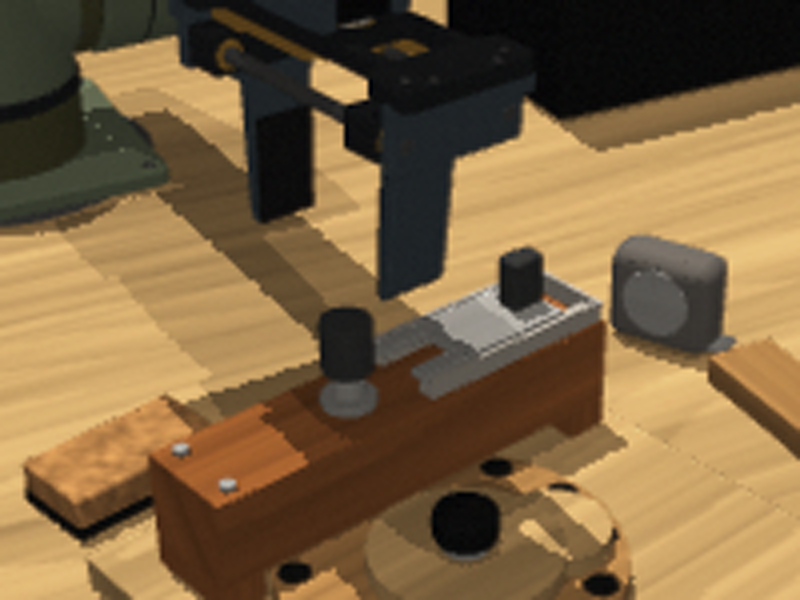

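```bash
python3 - <<'E'
from h import *
import cv2
w=pickle.load(open("wrist4.pkl","rb"))
cv2.imwrite("pics/w4c.png",cv2.resize(w["color"][185:275,235:345],None,fx=6,fy=6,interpolation=cv2.INTER_CUBIC))
T=np.array(w["pose"]);F=210/np.tan(np.radians(w["vertical_fov"]/2))
for u,v in((289.5,238),(289.5,236)):
    d=T[:3,:3]@[(u-w["cx"])/F,(v-w["cy"])/F,1]; print(T[:3,3]+d*(135-T[2,3])/d[2])
E
```

```text
[559.94311699  45.11890059 135.        ]
[559.61613779  46.46572584 135.        ]
```

View pics/w4c.png

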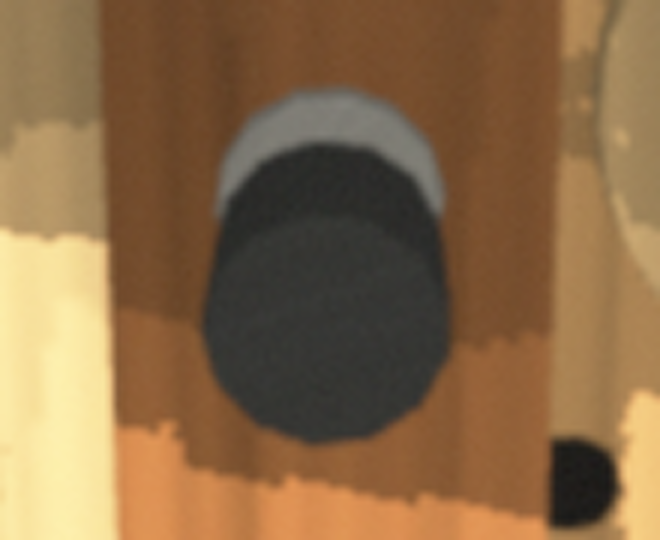

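```bash
python3 g.py 559.5 43 104 13.7
```

```text
t 8.575 pos [556.4  46.  173.1] rot [-178.74    1.38  103.53] F [-0.6  1.2 -0. ] w 91.3
units d [-0.1   0.19  3.46] yaw units -0.02 tilt xy [-0.0158 -0.0285]
```

drive_tool([
  {"claw":-1,"dx":-0.1,"dy":0.2,"dz":0.8,"yaw":0},
  {"claw":-1,"dx":0,"dy":0,"dz":0.8,"yaw":0},
  {"claw":-1,"dx":0,"dy":0,"dz":0.8,"yaw":0},
  {"claw":-1,"dx":0,"dy":0,"dz":0.7,"yaw":0},
])

```text
time_s: 9.07
ee_pos: [559.7, 45.2, 106.6]
ee_rot: [-178.7, 1.3, 103.7]
force: [0.1, -0.7, 0.4]
gripper_width: 91.1
```

```bash
python3 g.py 559.5 43 104 13.7
```

```text
t 9.075 pos [559.7  45.2 106.6] rot [-178.72    1.33  103.71] F [ 0.1 -0.7  0.4] w 91.1
units d [-0.1  -0.03  0.13] yaw units -0.0 tilt xy [-0.0163 -0.0278]
```

drive_tool([
  {"claw":1,"dx":-0.1,"dy":0,"dz":0.1,"yaw":0},
  {"claw":1,"dx":0,"dy":0,"dz":0,"yaw":0},
  {"claw":1,"dx":0,"dy":0,"dz":0,"yaw":0},
  {"claw":1,"dx":0,"dy":0,"dz":0,"yaw":0},
  {"claw":1,"dx":0,"dy":0,"dz":0,"yaw":0},
], grip_force=10)

```text
time_s: 9.7
ee_pos: [560.3, 43.7, 104.2]
ee_rot: [-178.7, 1.3, 103.8]
force: [-0.6, -0.1, 0.3]
gripper_width: 43.9
```

```bash
python3 g.py 559.5 43 104 13.7; python3 - <<'E'
from workcell import grab_frame
import cv2
f=grab_frame("scene")
cv2.imwrite("pics/scene5.png",cv2.resize(f["color"][120:270,180:380],None,fx=4,fy=4,interpolation=cv2.INTER_CUBIC))
E
```

```text
t 9.7 pos [560.3  43.7 104.2] rot [-178.71    1.32  103.77] F [-0.6 -0.1  0.3] w 43.9
units d [-0.02 -0.04  0.01] yaw units 0.0 tilt xy [-0.0164 -0.0278]
```

View pics/scene5.png

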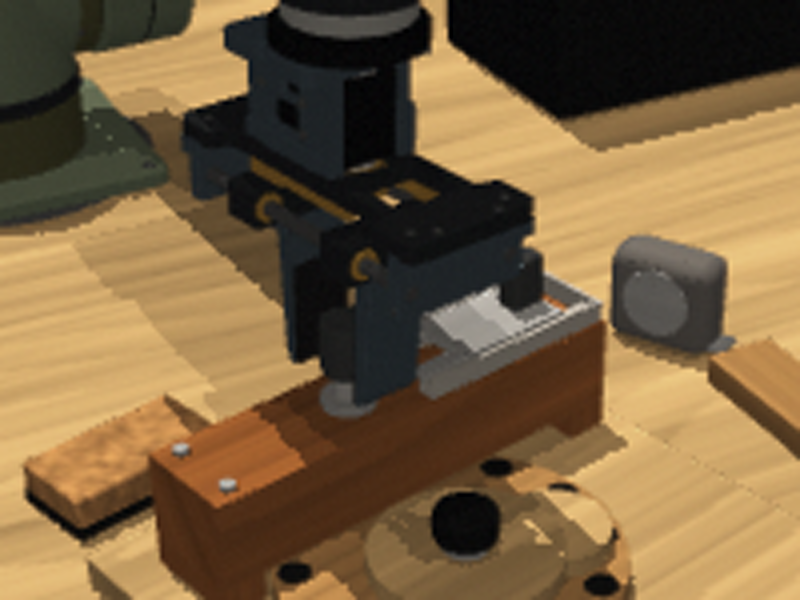

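drive_tool([
  {"claw":1,"dx":0,"dy":0,"dz":0,"yaw":0},
  {"claw":1,"dx":0,"dy":0,"dz":0,"yaw":0},
  {"claw":1,"dx":0,"dy":0,"dz":0,"yaw":0},
  {"claw":1,"dx":0,"dy":0,"dz":0,"yaw":0},
])

```text
time_s: 10.25
ee_pos: [559.6, 43.5, 104.4]
ee_rot: [-178.6, 1.3, 103.8]
force: [0.1, 0.1, 1.0]
gripper_width: 28.0
```

```bash
python3 g.py 559.5 43 104 13.7; python3 - <<'E'
from workcell import grab_frame
import cv2
f=grab_frame("scene")
cv2.imwrite("pics/scene6.png",cv2.resize(f["color"][150:250,220:340],None,fx=6,fy=6,interpolation=cv2.INTER_CUBIC))
E
```

```text
t 10.25 pos [559.6  43.5 104.4] rot [-178.65    1.32  103.76] F [0.1 0.1 1. ] w 28.0
units d [-0.02 -0.01  0.02] yaw units 0.0 tilt xy [-0.0174 -0.028 ]
```

View pics/scene6.png

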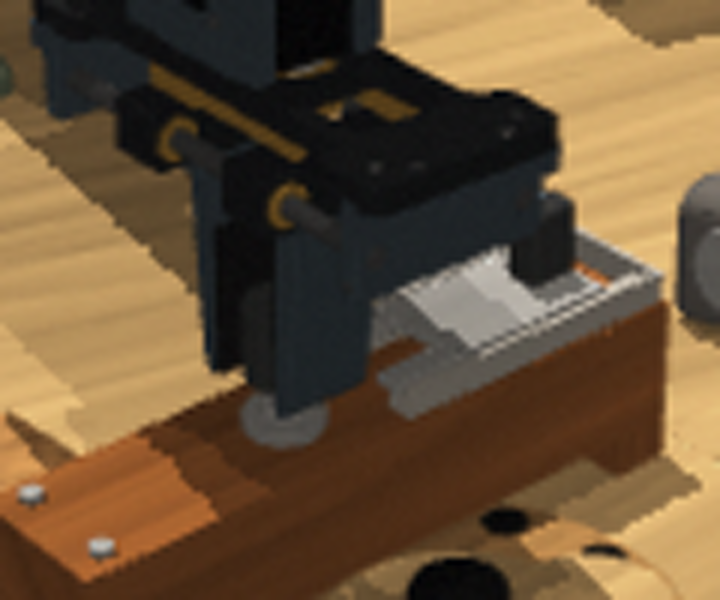

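Firm grip at 28.0 mm, the full head diameter. I'll raise the grip force and lift slowly, compensating for the small tool tilt.

```bash
python3 g.py 559.6 43.5 139.4 13.7
```

```text
t 10.3 pos [559.6  43.5 104.4] rot [-178.65    1.32  103.77] F [-0.7 -0.5  0.7] w 28.0
units d [-0.04 -0.04 -1.75] yaw units 0.0 tilt xy [-0.0174 -0.028 ]
```

drive_tool([
  {"claw":1,"dx":0,"dy":0,"dz":0,"yaw":0},
  {"claw":1,"dx":0,"dy":0,"dz":0,"yaw":0},
  {"claw":1,"dx":-0.005,"dy":0.005,"dz":-0.2,"yaw":0},
  {"claw":1,"dx":-0.005,"dy":0.005,"dz":-0.2,"yaw":0},
  {"claw":1,"dx":0,"dy":0,"dz":0,"yaw":0},
], grip_force=20)

```text
time_s: 10.92
ee_pos: [559.8, 43.6, 111.8]
ee_rot: [-178.6, 1.3, 103.8]
force: [0.0, -0.2, -2.8]
gripper_width: 27.2
```

```bash
python3 g.py 559.6 43.5 139.4 13.7
```

```text
t 10.925 pos [559.8  43.6 111.8] rot [-178.59    1.3   103.76] F [ 0.  -0.2 -2.8] w 27.2
units d [-0.04 -0.05 -1.38] yaw units 0.0 tilt xy [-0.0186 -0.028 ]
```

drive_tool([
  {"claw":1,"dx":-0.005,"dy":-0.005,"dz":-0.25,"yaw":0},
  {"claw":1,"dx":-0.005,"dy":-0.005,"dz":-0.25,"yaw":0},
  {"claw":1,"dx":-0.005,"dy":-0.005,"dz":-0.25,"yaw":0},
  {"claw":1,"dx":0,"dy":0,"dz":0,"yaw":0},
])

```text
time_s: 11.42
ee_pos: [560.0, 43.8, 128.0]
ee_rot: [-178.6, 1.3, 103.8]
force: [-0.1, 0.8, -3.0]
gripper_width: 27.6
```

```bash
python3 g.py 559.6 43.5 139.4 13.7
```

```text
t 11.425 pos [560.   43.8 128. ] rot [-178.61    1.3   103.77] F [-0.1  0.8 -3. ] w 27.6
units d [-0.02 -0.04 -0.57] yaw units 0.0 tilt xy [-0.0182 -0.0279]
```

drive_tool([
  {"claw":1,"dx":-0.01,"dy":-0.01,"dz":-0.25,"yaw":0},
  {"claw":1,"dx":-0.01,"dy":-0.01,"dz":-0.2,"yaw":0},
  {"claw":1,"dx":0,"dy":0,"dz":0,"yaw":0},
  {"claw":1,"dx":0,"dy":0,"dz":0,"yaw":0},
])

```text
time_s: 11.92
ee_pos: [559.9, 43.6, 137.7]
ee_rot: [-178.6, 1.3, 103.8]
force: [0.2, 0.0, -3.0]
gripper_width: 27.4
```

```bash
python3 g.py 559.6 43.5 139.4 13.7; python3 - <<'E'
from workcell import grab_frame
import cv2
f=grab_frame("scene")
cv2.imwrite("pics/scene7.png",cv2.resize(f["color"][150:250,220:340],None,fx=6,fy=6,interpolation=cv2.INTER_CUBIC))
E
```

```text
t 11.925 pos [559.9  43.6 137.7] rot [-178.62    1.3   103.76] F [ 0.2  0.  -3. ] w 27.4
units d [-0.   -0.02 -0.09] yaw units 0.0 tilt xy [-0.018  -0.0277]
```

View pics/scene7.png

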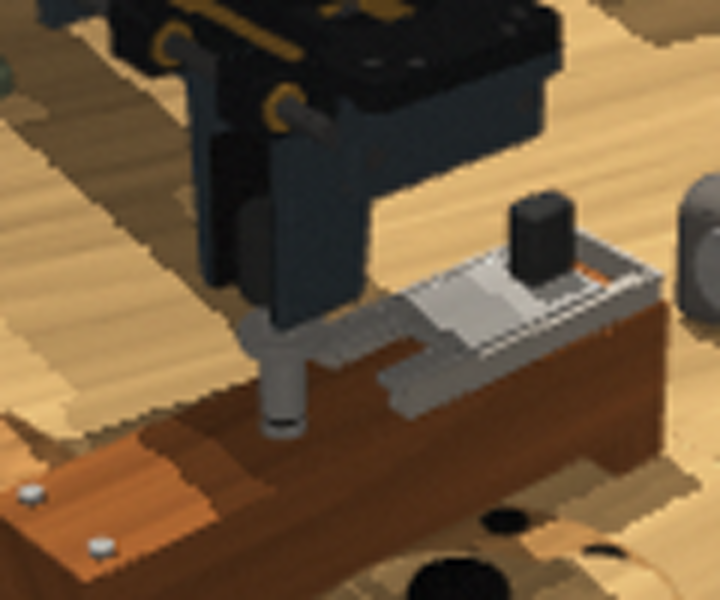

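The dark groove (282,422) is out, just above the bridge; the pin is upright and the catch is open. I'll raise it about 2 mm more and hold.

drive_tool([
  {"claw":1,"dx":0,"dy":0,"dz":-0.07,"yaw":0},
  {"claw":1,"dx":0,"dy":0,"dz":0,"yaw":0},
  {"claw":1,"dx":0,"dy":0,"dz":0,"yaw":0},
  {"claw":1,"dx":0,"dy":0,"dz":0,"yaw":0},
  {"claw":1,"dx":0,"dy":0,"dz":0,"yaw":0},
])

```text
time_s: 12.6
ee_pos: [559.9, 43.6, 138.9]
ee_rot: [-178.6, 1.3, 103.8]
force: [-0.1, 0.3, -2.6]
gripper_width: 27.5
```

```bash
python3 g.py 559.6 43.5 139.4 13.7; python3 - <<'E'
from workcell import grab_frame
import cv2
f=grab_frame("scene")
cv2.imwrite("pics/scene8.png",cv2.resize(f["color"][150:250,220:340],None,fx=6,fy=6,interpolation=cv2.INTER_CUBIC))
E
python3 g.py 559.6 43.5 139.4 13.7
```

```text
t 12.6 pos [559.9  43.6 138.9] rot [-178.6     1.3   103.76] F [-0.1  0.3 -2.6] w 27.5
units d [-0.   -0.02 -0.02] yaw units 0.0 tilt xy [-0.0183 -0.0277]
t 12.65 pos [559.9  43.6 138.9] rot [-178.6     1.3   103.76] F [ 1.6 -0.4 -3.2] w 27.6
units d [-0.   -0.02 -0.02] yaw units 0.0 tilt xy [-0.0183 -0.0277]
```

View pics/scene8.png

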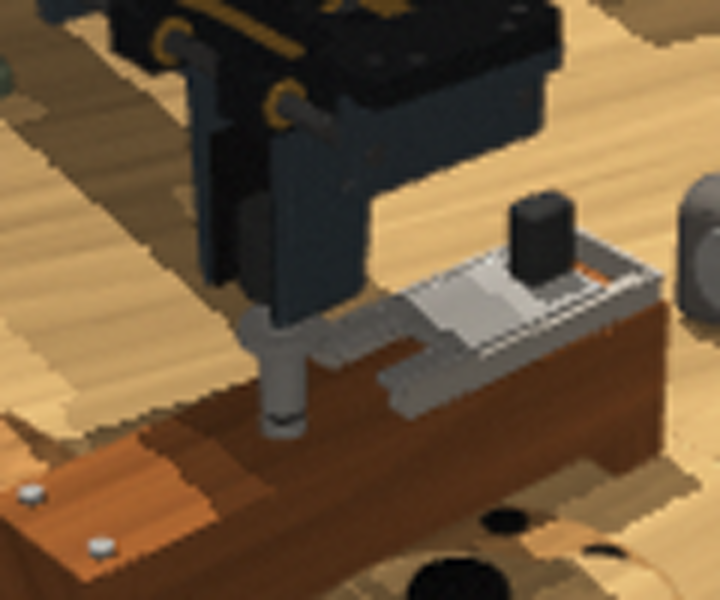

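The groove (285,418) is clear of the bridge, lift is about 34.5 mm, the force is just the pin's weight, and the arm is still. Handing in.

```bash
python3 -c "
from workcell import job,telemetry
print(job.job_done());s=telemetry.state();print(s['ee_pos'],s['force'],s['gripper_width'])"
```

```text
the job is handed in; nothing more can be done
None
the job is handed in; nothing more can be done
```

The catch is open and the pin is drawn up and held, so you can turn the disc. I handed the job in at about 12.7 s; it gives no verdict.

- **Catch:** I gripped it by its tab and slid it about 43 mm, from roughly 8 mm open, until it met the end stop at about 14 N. The pictures show the fork clear of the pin.
- **Pin:** I gripped it by its head at 20 N and lifted it slowly by about 34.5 mm (TCP height 104.4 to 138.9 mm). The dark groove shows just above the bridge.
- **Last readings:** The wrist carried about 3 N, which is the pin's weight. Side force stayed under 1 N during the lift, with one 1.6 N reading at the end. The tool position did not change between the last two readings.
- **Bystanders:** The arm stayed clear of the other things on the bench, and none looked moved in the pictures. I did not measure their positions again.

Some readings disagreed slightly:
- **Tool tilt:** The tool was tilted about 0.033 rad from vertical from before it took hold of the pin. That barely changed during the lift, and the pin looks upright in the picture.
- **Grip opening:** It read 27.2 to 27.6 mm after I raised the grip force, against the 28 mm head. The pin showed no sign of slipping.
- **Pin position:** The camera estimates of it differed by about 2 mm.

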